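Press a boss-head pin home with the bench locking clamp

TASK

Press the pin of the boss head fully home with the locking clamp it stands in: squeeze the clamp's handles together until they snap over centre and stay locked, putting no more than about 35 N on the moving handle. Then open the clamp by pulling its release lever, without prising the handles apart, and stand the finished boss head upright in the white tray. Do not push on the pin with the fingers or disturb the bottle, the beaker and the screwdriver.

Things in the scene. Friction and masses are not known exactly. Their poses are not given: they have to be found in the camera images.
- clamp: Locking C-clamp, pliers type, bare steel, bolted lying flat on a grey plate (10 thick, x -115 to 180, y -49 to 61): jaws and handles move level, middle plane z 55, top under z 68. Fixed to the bench. Origin on the bench under the jaw pivot; x along the handles, away from the jaws; y towards the fixed half; z up. The other entries give mm in this frame.
- toggle (a joint): Swing (rad) of the dark toggle link in the clamp: 0.20 to 0.28 open, 0 dead straight (centre), about -0.04 over centre against its slightly soft stop: locked, stays so when let go. Squeezed at handle_grip, the clamp resists with 7 to 10 N at first, then with a peak of 10 to 23 N (more or less as the adjusting screw was left), then snaps over. Once released it springs open by itself.
- handle_grip (a point): Middle of the moving handle's bar, the place to squeeze: 12 wide (y), 20 tall (z 45 to 65). Open near (89,-37 to -41,55), locked near (90,-8 to -11,55): it swings level. Over both handles here: 63 to 67 open, 33 to 37 locked. Squeeze both handles in the gripper, or push this bar towards the fixed one (+y). At least 40 of free room outside both bars.
- handle: The moving handle, a bent steel bar 12 wide, 20 tall, on the clamp's -y side. Origin at its pivot in the jaw, near (12,-18,55). Open, its tail end is near (169,-77,55); locked, near (178,-18,55). It carries the release lever. The robot must not put more than 40 N on it or on the lever, and prising it open is not the way to unlock the clamp.
- fixed_grip (a point): Middle of the fixed handle's bar at (90,14,55), 12 wide (y 8 to 20), 20 tall (z 45 to 65). The bar runs along x from 40 to 130; its adjusting knob, 18 diameter, ends at x 152. It never moves: leave the knob alone.
- lever_tail (a point): Tail of the release lever: dark bar 6 wide, 14 tall (z 48 to 62), along the inner (+y) side of the moving handle's end, x 115 to 182; locked, this point is near (167, 1 to 8, 55). Free finger room on its +y side past the knob (x over 152). From there pull it in -y, towards the moving handle: it gives 8 to 20 mm at 2 to 8 N until the lock breaks, then handle and tail spring out to near y -56.
- lever (a joint): Pull of the release lever, rad: 0 at rest, 0.2 fully pulled against its own handle; the lock breaks at about 0.08 to 0.12. It springs back to 0 when let go.
- fixed_pad (a point): Centre of the fixed jaw pad's face at (-85,40,55), 20 diameter, facing -y. Its C-arm passes outside it (y up to 67) to the pivot.
- moving_pad (a point): Centre of the moving jaw pad's face, 18 diameter, facing +y, near (-85,-5,55) open; it closes in +y and gives a few mm under load. Its arm lies between y -40 and -8.
- boss: Cast aluminium boss head, 0.17 to 0.34 kg: block 36 x 36, on two short legs, block top 60 above its underside (origin: centre of underside, z up), thumbscrew above it (26 wide) up to 84. Starts at about (-85,21) on a riser 25 above the bench, same axes as the clamp, between the pads and two low guides (top z 32, at its -x and +x sides). Grip its x faces from above.
- pin (a joint): How far the steel pin (7 diameter, in the boss head's -y face, 30 above its underside, facing the moving pad) is pressed in, m: starts between 0 and 0.0025; flush and fully home at about 0.0063, to which the locked clamp brings it. Tight push fit of 20 N; stays where it is pressed.
- tray: White open plastic tray, fixed, 120 (x) by 150 (y), 30 tall, walls 4; origin at the centre of its underside, inner floor about 4 above the bench.
- reagent: Clear reagent bottle with a white cap, 60 diameter, 115 tall, origin under its centre. Leave alone.
- beaker: Glass beaker, 68 diameter, 85 tall, origin under its centre. Leave alone.
- screwdriver: Screwdriver lying on the bench beyond the clamp, about along y. Leave alone.
Mind the look-alikes: they are no part of the job. Of the things shaped like the tray, the white one is meant. There is more than one size of the boss; the one meant has the size given above.

How it is judged:
By the outcome, as a careful person would: the job done as asked, in the order asked, and still so for the second after the job is handed in, with the robot touching nothing.
It also fails if it takes over 64 s, if anything falls off the work surface, if the arm or the gripper's body presses on something with over 40 N, if the wrist force passes 120 N, or if a joint passes its speed limit or range.

ROBOT

A 7-joint arm with a two-finger parallel gripper is mounted at the origin on the work surface. World frame = base frame: x ahead of the robot, y to its left, z up, the work surface at z = 0. Lengths are in m, angles in rad, forces in N, time in s.
With the tool pointing down it reaches from about 0.425 to 1.025 m from the base axis. Payload 3.6 kg.
Tool frame: the origin (TCP) lies on the centre line of the jaws, within the pads' length; the fingertips stand 19 mm ahead of it and the grasp point (between the pads) is the TCP (manip.finger_overhang is the distance from the TCP to the fingertips, in m); z points along the fingers, y is the direction in which the jaws open and shut (so a half turn about z gives the same grasp; the last joint's range is limited). The gripper opens to 85 mm and grips with 20 to 120 N. Pads are 22 mm wide; open, the fingers measure 114 mm over their backs; the gripper's body (76 mm by 85 mm) begins 54 mm behind the grasp point. The pads swing forward as they close: fully open they stand 13 mm farther back than shut.
Start: joints at [-1.417, 0.591, 0.048, 1.609, -0.033, 0.943, -0.034], TCP at [0.177, 0.703, 0.25] pointing down, gripper open.
Joint ranges: [-2.69, 2.69], [-0.47, 2.24], [-1.27, 1.36], [0.19, 2.51], [-1.53, 4.68], [0.08, 2.07], [-3.09, 3.09]. Speed limits (rad/s): [2.57, 2.57, 3.14, 3.14, 3.14, 3.14, 3.14].

INTERFACE

Orientations are given as a unit quaternion [w, x, y, z].
In Python, from rig import manip, imaging gives the robot as it stands.
- The arm moves only by the tool drive_tool, never from a script. Its argument "plan" is text: rows parted by semicolons, each of 6 numbers parted by spaces: the shift along the world's x, y, z in m, then the turn, a rotation vector about the world's x, y, z in degrees. In form: dx dy dz rx ry rz; .... A call has 1 to 10 rows; each row is the pose to reach, as a shift and turn from the pose measured when the call began; what a row does not reach only later rows make up. A row lasts 1/8 s, in which the tool goes at most 62.5 mm and 10.7 degrees, less where a joint would pass 70% of its speed; a pose out of reach is approached as far as the arm can. A call with a gripper value outside its range is refused whole. "jaw" is the opening in per cent of the stroke, from 0 (shut) to 100 (fully open), set as the call begins (left out, the last holds). The fingers move at their own pace and stop on an object; "grip_force" is the grip in N (left out, the last holds). Time passes only in rows, so rows that repeat a pose let the fingers close. It gives the time, the measured TCP pose, the force and the opening at its end, in the units of the state.
- manip.read_state(): the state, without advancing time (a new reading comes with each control period).
- imaging.camera(name): name is "side" or "top"; returns the picture (420x560x3 uint8, blue, green, red); there is no depth.
- imaging.camera_model(name): a dict with "fx", "fy", "cx", "cy" (pixels), "rvec" (rotation vector, rad) and "tvec" (3), from world to camera coordinates, as OpenCV has them. Camera axes: x right, y down, z forward; pixel columns grow to the right and rows downward; lengths in m; the calibration is good to about 2 mm. A picture is of the moment at which its call begins. camera_model takes no time and is no camera call.
- manip.job_done(): hands the job in, once; it reports no verdict.
The state is a dict: "clock": time; "q": joint angles; "joint_velocities": joint speeds; "tau": joint torques, N m; "position": TCP position; "tool_rot": TCP orientation; "wrist_force": force on the tool from outside, world axes, zero at the start; "wrist_torque": the same for the moment, N m; "width": finger opening in m.
Only numpy, scipy, OpenCV 4.12 (cv2) and the standard library are available. Lean on these libraries where they do the work, as an engineer would, in place of code of your own. Each camera call takes 0.05 s, during which the arm holds its last target.

## Working session

There is one attempt and no reset: what is moved stays moved. The work goes in short steps, Python scripts to look and compute and a tool call to move; the robot and the scene stay as the last step left them, time stands still between calls to the robot, and variables do not carry over. Pictures are saved under pics/ and viewed, and the job is handed in when it is done.

Besides the shell and the picture viewer there is one more tool, called after ">>>" as name(argument=value, ...), one argument or row to a line, values as JSON. drive_tool: Moves the arm, as the interface text tells. Its arguments: {"type":"object","properties":{"plan":{"type":"string"},"jaw":{"type":"number"},"grip_force":{"type":"number"}},"required":["plan"]}

```bash
mkdir -p pics; ls
python3 - <<'E'
from rig import manip, imaging
import cv2
print(manip.read_state(), manip.finger_overhang)
for n in("side","top"):
    im=imaging.camera(n); cv2.imwrite(f"pics/{n}0.png",im); print(n,imaging.camera_model(n))
E
```

```text
pics
{'clock': 0.0, 'q': array([-1.41749046,  0.59214208,  0.04829465,  1.60984934, -0.03329075,
        0.94272204, -0.03369211]), 'joint_velocities': array([ 5.41252821e-05,  1.28782920e-03, -2.49281567e-03,  1.50065484e-03,
       -8.03003953e-04,  1.77568456e-06,  1.15646203e-03]), 'tau': array([-4.07037933e-04, -5.48700285e+01,  1.54637173e+00, -1.98123640e+01,
        9.44943720e-03,  8.80892709e-03, -3.11744145e-06]), 'position': array([0.17691764, 0.70225195, 0.24911411]), 'tool_rot': array([-7.50379004e-05,  1.23041526e-01,  9.92400847e-01, -1.15570916e-03]), 'wrist_force': array([-0.29115452, -0.97055224, -0.52389033]), 'wrist_torque': array([-0.00263271,  0.01189977,  0.02374882]), 'width': 0.08516163303471976} 0.019
side {'fx': 493.56216196644505, 'fy': 493.56216196644505, 'cx': 282.0948751756817, 'cy': 211.23026635149392, 'rvec': array([ 2.03717648, -0.57778598,  0.31201478]), 'tvec': array([-0.49717025,  0.19904883,  0.90180884])}
top {'fx': 541.751986690903, 'fy': 541.751986690903, 'cx': 275.40754181314475, 'cy': 206.84834639997655, 'rvec': array([ 2.08311045, -2.13411615,  0.19256865]), 'tvec': array([0.01543145, 0.58037166, 1.3607734 ])}
```

View pics/side0.png

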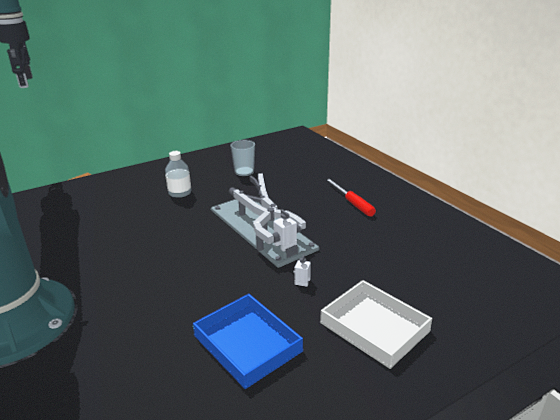

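View pics/top0.png

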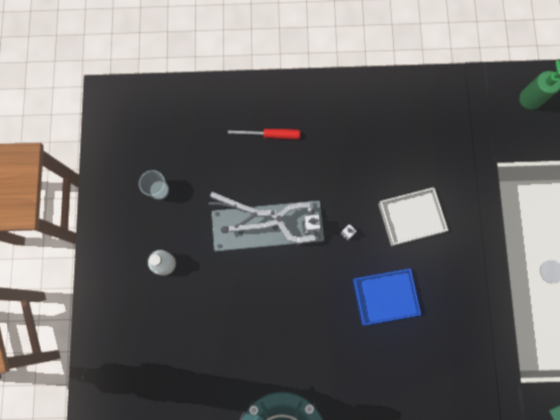

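The side view shows the clamp at about (265,230), the small boss at (302,272), the white tray at (376,323) and the blue tray at (248,340). In the top view the clamp plate is at cols 212–324, rows 203–248, with the moving handle on its far side at (212,195). The boss in the jaws is at (312,222), the small loose boss at (348,232), the white tray at (413,216) and the blue tray at (387,297). I'll enlarge and measure next.

```bash
cat > h.py <<'E'
import numpy as np, cv2
from rig import manip, imaging
def P(n):
    m=imaging.camera_model(n);K=np.array([[m['fx'],0,m['cx']],[0,m['fy'],m['cy']],[0,0,1.]])
    return K,np.array(m['rvec'],float),np.array(m['tvec'],float)
def ray(n,uv,z):
    K,r,t=P(n);R=cv2.Rodrigues(r)[0];c=-R.T@t
    d=(np.c_[np.atleast_2d(uv).astype(float),np.ones(len(np.atleast_2d(uv)))]@np.linalg.inv(K).T)@R
    return c+d*((z-c[2])/d[:,2])[:,None]
def proj(n,X):
    K,r,t=P(n);return cv2.projectPoints(np.atleast_2d(X).astype(float),r,t,K,None)[0][:,0]
E
python3 - <<'E'
from h import *
t=cv2.imread('pics/top0.png');s=cv2.imread('pics/side0.png')
cv2.imwrite('pics/topc.png',cv2.resize(t[175:265,190:370],None,fx=4.4,fy=4.4,interpolation=cv2.INTER_CUBIC))
cv2.imwrite('pics/sidec.png',cv2.resize(s[165:295,195:335],None,fx=4.6,fy=4.6,interpolation=cv2.INTER_CUBIC))
hsv=cv2.cvtColor(t,cv2.COLOR_BGR2HSV)
m=((hsv[...,2]>60)).astype(np.uint8)
cs,_=cv2.findContours(m[:, :],cv2.RETR_EXTERNAL,cv2.CHAIN_APPROX_NONE)
for c in cs:
    a=cv2.contourArea(c)
    if 60<a<20000: print(a,cv2.boundingRect(c),cv2.minAreaRect(c))
print(hsv[240,240],hsv[216,413],hsv[235,300],hsv[232,348],hsv[250,300])
E
```

```text
110.5 (549, 405, 11, 15) ((554.0, 412.0), (14.0, 10.0), 90.0)
1432.5 (239, 393, 83, 27) ((280.0, 406.0), (81.99998474121094, 25.999996185302734), -0.0)
3062.0 (352, 267, 70, 60) ((386.1922912597656, 296.4615478515625), (51.57854080200195, 62.561038970947266), 78.69007110595703)
590.0 (147, 249, 29, 27) ((161.0, 262.0), (26.0, 28.0), 90.0)
168.5 (340, 223, 17, 18) ((348.0000305175781, 231.50003051757812), (12.020814895629883, 14.849242210388184), 45.0)
4909.5 (208, 191, 116, 61) ((265.422119140625, 216.6434326171875), (60.93055725097656, 112.08326721191406), 84.80557250976562)
2904.0 (377, 186, 72, 62) ((412.54559326171875, 215.93417358398438), (49.461971282958984, 62.44266128540039), 74.53878784179688)
691.5 (138, 169, 31, 31) ((153.0, 184.0), (30.0, 30.0), 90.0)
11371.0 (496, 160, 64, 224) ((527.5, 271.5), (223.0, 63.0), 90.0)
521.0 (227, 128, 74, 12) ((263.5, 133.5), (11.0, 73.0), 90.0)
[ 96  25 154] [ 24   6 225] [ 98  20 101] [115   8 183] [113  19  53]
```

View pics/topc.png

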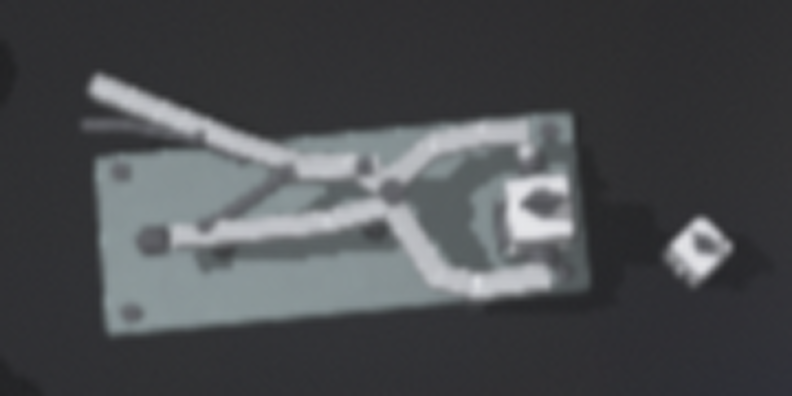

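View pics/sidec.png

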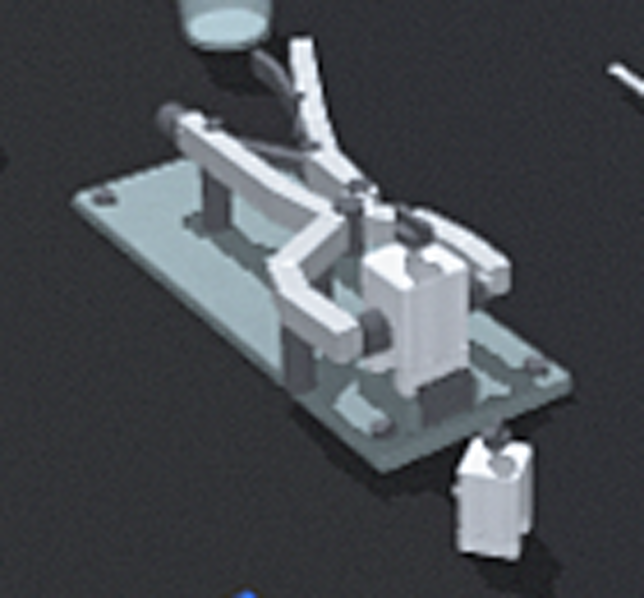

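```bash
cat >> h.py <<'E'
def fit(A,B):
    a=A.mean(0);b=B.mean(0);H=(A-a).T@(B-b);U,S,V=np.linalg.svd(H);R=V.T@np.diag([1,np.linalg.det(V.T@U.T)])@U.T
    return R,b-R@a
E
python3 - <<'E'
from h import *
uv=(np.array([[95,155],[573,112],[590,290],[108,333.]])+.5)/4.4-.5+[190,175]
W=ray('top',uv,.010)[:,:2]
C=np.array([[180,-49],[-115,-49],[-115,61],[180,61.]])/1e3
R,t=fit(C,W);print('top',t,np.degrees(np.arctan2(R[1,0],R[0,0])),(C@R.T+t-W)*1e3)
# side: corners visible: near-left etc
uv2=(np.array([[72,198],[385,472],[573,382.]])+.5)/4.6-.5+[195,165]
W2=ray('side',uv2,.010)[:,:2]
C2=np.array([[180,61],[-115,61],[-115,-49.]])/1e3
R2,t2=fit(C2,W2);print('side',t2,np.degrees(np.arctan2(R2[1,0],R2[0,0])),(C2@R2.T+t2-W2)*1e3)
# tray rims
t_=cv2.imread('pics/top0.png');hsv=cv2.cvtColor(t_,cv2.COLOR_BGR2HSV)
m=((hsv[...,2]>60)).astype(np.uint8);m[:,:370]=0;m[:, 455:]=0;m[255:]=0
cs,_=cv2.findContours(m,cv2.RETR_EXTERNAL,cv2.CHAIN_APPROX_NONE);c=max(cs,key=cv2.contourArea)
b=cv2.boxPoints(cv2.minAreaRect(c));Wt=ray('top',b,.03)[:,:2];print('tray',Wt,Wt.mean(0),np.linalg.norm(np.diff(Wt,axis=0),axis=1),np.degrees(np.arctan2(*(Wt[1]-Wt[0])[::-1])))
for n,u,z in(('bottle',(161,262),.06),('beaker',(153,184),.05),('sdR',(300,134),.01),('sdL',(228,132),.01),('small',(348,231),.03)): print(n,ray('top',u,z))
E
```

```text
top [ 0.54905789 -0.00672988] 93.7167580594205 [[-0.30634362 -0.40483986]
 [-0.501095    0.4803143 ]
 [ 0.46079897 -0.59431088]
 [ 0.34663964  0.51883645]]
side [ 0.54449333 -0.01313143] 93.6697117713496 [[-0.51601096 -2.30222555]
 [ 0.87006472  4.10476783]
 [-0.35405376 -1.80254228]]
tray [[ 1.18761767 -0.28450651]
 [ 1.17928504 -0.52498875]
 [ 0.97247395 -0.5069583 ]
 [ 0.9799131  -0.27272714]] [ 1.07982244 -0.39729517] [0.24062655 0.20759558 0.23434927] -91.98448483434004
bottle [[0.44314439 0.29897752 0.06      ]]
beaker [[0.65298025 0.32681842 0.05      ]]
sdR [[ 0.79527731 -0.07090319  0.01      ]]
sdL [[0.80695898 0.12974831 0.01      ]]
small [[ 0.51618362 -0.18844518  0.03      ]]
```

```bash
cat >> h.py <<'E'
TH=np.radians(93.7);T0=np.array([.549,-.0067])
def c2w(p,th=None,t0=None):
    p=np.atleast_2d(p)/1e3;th=TH if th is None else th;t0=T0 if t0 is None else t0
    R=np.array([[np.cos(th),-np.sin(th)],[np.sin(th),np.cos(th)]])
    return np.c_[p[:,:2]@R.T+t0,p[:,2]]
def w2c(p):
    p=np.atleast_2d(p);R=np.array([[np.cos(TH),-np.sin(TH)],[np.sin(TH),np.cos(TH)]])
    return np.c_[(p[:,:2]-T0)@R,p[:,2]]*1e3
def crop(n,im,x0,x1,y0,y1,f,pts,out,col=(0,0,255)):
    k=cv2.resize(im[y0:y1,x0:x1],None,fx=f,fy=f,interpolation=cv2.INTER_CUBIC)
    for q in proj(n,pts): cv2.drawMarker(k,tuple(int(v) for v in np.round((q-[x0,y0]+.5)*f-.5)),col,cv2.MARKER_CROSS,9,1)
    cv2.imwrite(out,k)
E
python3 - <<'E'
from h import *
pts=c2w([[180,-49,10],[-115,-49,10],[-115,61,10],[180,61,10],[90,14,65],[-85,40,65],[130,14,65],[40,14,65],[152,14,55],[-67,39,85],[-103,39,85],[-67,3,85],[-103,3,85],[0,0,65],[169,-77,65]])
t=cv2.imread('pics/top0.png');s=cv2.imread('pics/side0.png')
crop('top',t,190,370,175,265,4.4,pts,'pics/o1.png');crop('side',s,195,335,165,295,4.6,pts,'pics/o2.png')
hsv=cv2.cvtColor(t,cv2.COLOR_BGR2HSV)
m=((hsv[...,2]>60)).astype(np.uint8);
cs,_=cv2.findContours(m,cv2.RETR_EXTERNAL,cv2.CHAIN_APPROX_NONE)
c=[c for c in cs if cv2.pointPolygonTest(c,(413,216),False)>0 and cv2.contourArea(c)<5000][0]
b=cv2.boxPoints(cv2.minAreaRect(c));print(b)
for z in(0,.03):
    Wt=ray('top',b,z)[:,:2];print('tray',Wt,Wt.mean(0),np.linalg.norm(np.diff(Wt,axis=0),axis=1))
E
```

```text
[[375.8612  200.42134]
 [436.04413 183.77501]
 [449.22998 231.447  ]
 [389.04706 248.09334]]
tray [[ 0.60302768 -0.27182594]
 [ 0.64520751 -0.43858194]
 [ 0.51269719 -0.4631779 ]
 [ 0.47178934 -0.29931069]] [ 0.55818043 -0.36822412] [0.17200785 0.13477368 0.16889617]
tray [[ 0.59673806 -0.26660403]
 [ 0.63804443 -0.42990688]
 [ 0.50827812 -0.45399351]
 [ 0.46821738 -0.29351963]] [ 0.5528195  -0.36100601] [0.16844594 0.13198281 0.1653987 ]
```

View pics/o1.png

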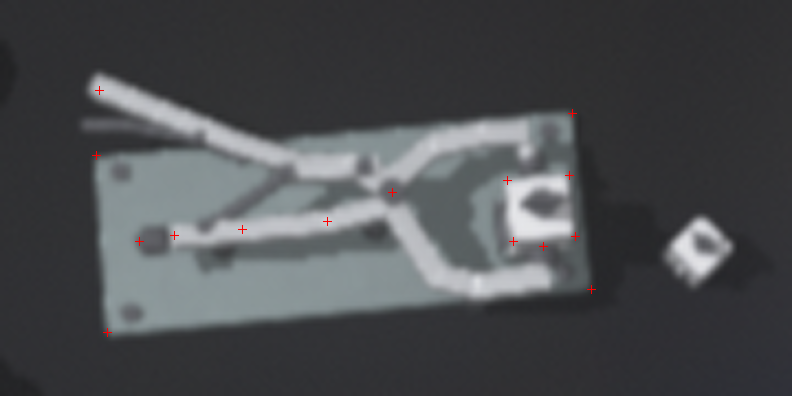

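View pics/o2.png

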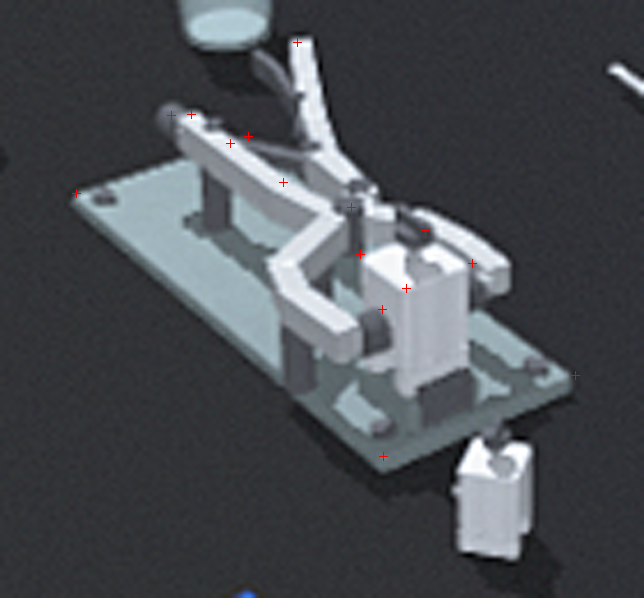

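The overlays agree in both views to about 1 px. The clamp origin is about (0.549,−0.0067) with its x axis at 93.7°. The boss in the jaws is the full-size one (36 mm block, top at z≈85). The loose one at top (348,232) is clearly smaller and the blue tray at (387,297) is a decoy. Next I'll check the white tray overlay and work out the waypoints.

Run:
```python
from h import *
s=manip.read_state();print(s['position'])
for p in([85,-85,65],[85,-10,65],[171,30,65],[171,-20,65],[-85,21,70]): w=c2w([p])[0];print(p,w.round(4),(w-s['position']).round(4))
print('beaker,bottle',w2c([[.653,.327,0],[.443,.299,0],[.8,.13,0]]))
t=cv2.imread('pics/top0.png');si=cv2.imread('pics/side0.png')
a=np.radians(-14);R=np.array([[np.cos(a),-np.sin(a)],[np.sin(a),np.cos(a)]])
# long edge dir ~ (.041,-.163): angle
L=np.array([.0413,-.1633]);print(np.degrees(np.arctan2(*L[::-1])))
th=np.arctan2(L[1],L[0])+np.pi/2
R=np.array([[np.cos(th),-np.sin(th)],[np.sin(th),np.cos(th)]])
c=np.array([.5535,-.365])
X=np.array([[a*60,b*75] for a in(-1,1) for b in(-1,1)])/1e3@R.T+c
pts=np.r_[np.c_[X,[.03]*4],np.c_[X,[0]*4]]
crop('top',t,360,460,175,260,7,pts,'pics/t1.png');crop('side',si,300,450,260,380,5,pts,'pics/t2.png')
k=np.hstack([cv2.resize(cv2.imread('pics/t1.png'),(400,340)),cv2.resize(cv2.imread('pics/t2.png'),(400,340))]);cv2.imwrite('pics/t3.png',k)
```

```text
[0.17695117 0.70234722 0.24924582]
[85, -85, 65] [0.6283 0.0836 0.065 ] [ 0.4514 -0.6187 -0.1842]
[85, -10, 65] [0.5535 0.0788 0.065 ] [ 0.3765 -0.6236 -0.1842]
[171, 30, 65] [0.508 0.162 0.065] [ 0.3311 -0.5403 -0.1842]
[171, -20, 65] [0.5579 0.1652 0.065 ] [ 0.381  -0.5371 -0.1842]
[-85, 21, 70] [ 0.5335 -0.0929  0.07  ] [ 0.3566 -0.7952 -0.1792]
beaker,bottle [[ 326.29308176 -125.31765556    0.        ]
 [ 311.90322918   86.0515289     0.        ]
 [ 120.21745565 -259.29838672    0.        ]]
-75.80700821028283
```

View pics/t3.png

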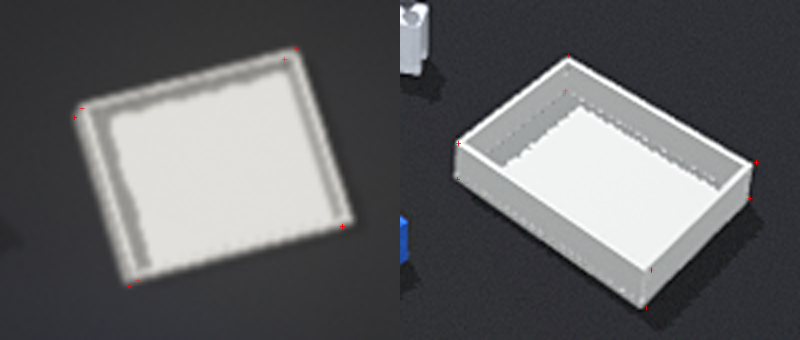

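White tray centre is (0.5535,−0.365), with its corners overlaid well in both views. Moving above the open handle with the fingers shut.

>>> drive_tool(
  plan="0.1 -0.14 0 0 0 4; 0.2 -0.28 0 0 0 8; 0.3 -0.42 0 0 0 12; 0.4 -0.55 0 0 0 17.8; 0.4514 -0.6187 0 0 0 17.8; 0.4514 -0.6187 0 0 0 17.8; 0.4514 -0.6187 0 0 0 17.8; 0.4514 -0.6187 0 0 0 17.8; 0.4514 -0.6187 0 0 0 17.8; 0.4514 -0.6187 0 0 0 17.8",
  jaw=0,
  grip_force=30,
)

```text
clock: 1.35
position: [0.5454, 0.1958, 0.2491]
tool_rot: [-0.0, -0.032, 0.999, -0.001]
wrist_force: [1.4, 0.4, 0.2]
width: 0.0001
```

>>> drive_tool(
  plan="0.042 -0.056 0 0 0 0; 0.083 -0.112 -0.02 0 0 0; 0.083 -0.112 -0.08 0 0 0; 0.083 -0.112 -0.13 0 0 0; 0.083 -0.112 -0.165 0 0 0; 0.083 -0.112 -0.184 0 0 0; 0.083 -0.112 -0.184 0 0 0; 0.083 -0.112 -0.184 0 0 0",
)

```text
clock: 2.35
position: [0.6296, 0.0841, 0.0666]
tool_rot: [0.001, -0.032, 0.999, -0.001]
wrist_force: [-0.4, 0.6, -0.6]
width: -0.0001
```

Run:
```python
from h import *
s=manip.read_state();print(s['clock'],w2c([s['position']]),s['wrist_force'])
t=imaging.camera('top');si=imaging.camera('side')
a=cv2.resize(t[175:265,190:330],(560,360),interpolation=2);b=cv2.resize(si[140:260,180:320],(420,360),interpolation=2)
cv2.imwrite('pics/a1.png',cv2.resize(np.hstack([a,b]),(795,292)))
```

```text
2.35 [[ 85.41399784 -86.30395021  66.58385924]] [-0.37572449  0.60698866 -0.60239382]
```

View pics/a1.png

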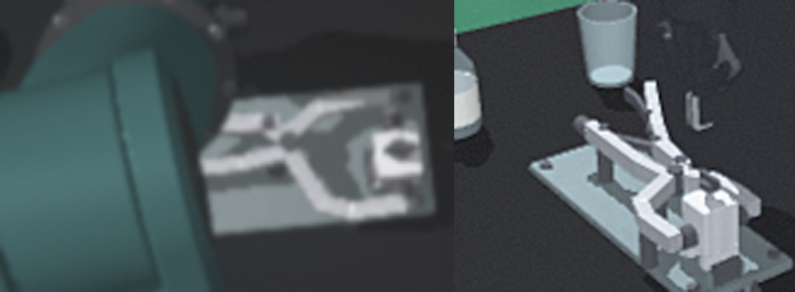

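The side view shows the shut fingers just outside the moving handle at about (697,112). Now I'll push in clamp +y, in small steps with force checks.

>>> drive_tool(
  plan="-0.008 -0.0005 0 0 0 0; -0.012 -0.001 0 0 0 0; -0.014 -0.001 0 0 0 0; -0.014 -0.001 0 0 0 0",
)

```text
clock: 2.95
position: [0.6154, 0.0831, 0.067]
tool_rot: [0.001, -0.032, 0.999, -0.001]
wrist_force: [0.5, -0.7, -0.7]
width: -0.0002
```

>>> drive_tool(
  plan="-0.003 0 -0.001 0 0 0; -0.006 -0.0005 -0.002 0 0 0; -0.008 -0.0005 -0.002 0 0 0; -0.008 -0.0005 -0.002 0 0 0",
)

```text
clock: 3.45
position: [0.6072, 0.0826, 0.0649]
tool_rot: [0.001, -0.032, 0.999, -0.001]
wrist_force: [0.2, -0.5, 0.2]
width: 0.0002
```

>>> drive_tool(
  plan="-0.002 0 0 0 0 0; -0.004 0 0 0 0 0; -0.006 0 0 0 0 0; -0.006 0 0 0 0 0",
)

```text
clock: 3.95
position: [0.6009, 0.0826, 0.0649]
tool_rot: [0.001, -0.032, 0.999, -0.001]
wrist_force: [-0.4, -0.6, 0.6]
width: 0.0
```

>>> drive_tool(
  plan="-0.002 0 0 0 0 0; -0.004 0 0 0 0 0; -0.005 0 0 0 0 0; -0.005 0 0 0 0 0",
)

```text
clock: 4.45
position: [0.5992, 0.0827, 0.0654]
tool_rot: [0.005, -0.032, 0.999, -0.001]
wrist_force: [5.1, -0.2, -3.8]
width: -0.0003
```

>>> drive_tool(
  plan="-0.003 0 0 0 0 0; -0.006 0 0 0 0 0; -0.008 0 0 0 0 0; -0.008 0 0 0 0 0",
)

```text
clock: 4.95
position: [0.5961, 0.0826, 0.0661]
tool_rot: [0.01, -0.032, 0.999, -0.0]
wrist_force: [7.4, -1.5, -5.8]
width: -0.0004
```

>>> drive_tool(
  plan="-0.003 0 -0.001 0 1 0; -0.006 0 -0.001 0 1.2 0; -0.009 0 -0.001 0 1.2 0; -0.01 0 -0.001 0 1.2 0; -0.01 0 -0.001 0 1.2 0",
)

```text
clock: 5.58
position: [0.5951, 0.0826, 0.0663]
tool_rot: [0.009, -0.031, 0.999, 0.001]
wrist_force: [12.9, -1.2, -8.9]
width: -0.0004
```

Run:
```python
from h import *
s=manip.read_state();print(s['clock'],w2c([s['position']]),s['wrist_force'],s['wrist_torque'])
si=imaging.camera('side')
b=cv2.resize(si[140:260,180:320],(700,600),interpolation=2)
cv2.imwrite('pics/a2.png',b)
```

```text
5.575 [[ 86.10147902 -51.79179436  66.34828138]] [12.93658752 -1.18862464 -8.92234296] [-0.19917764 -2.763565   -0.08820265]
```

View pics/a2.png

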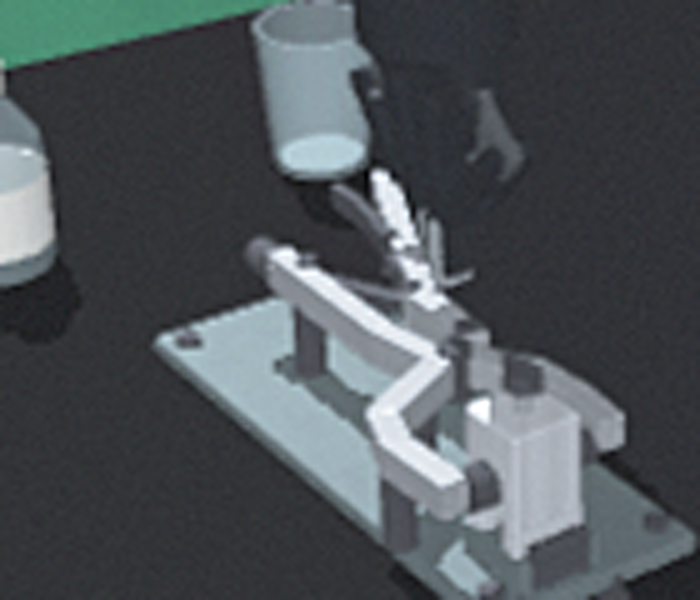

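>>> drive_tool(
  plan="-0.005 0 -0.002 0 1 0; -0.009 0 -0.004 0 1.2 0; -0.012 0 -0.004 0 1.2 0; -0.012 0 -0.004 0 1.2 0; -0.012 0 -0.004 0 1.2 0",
)

```text
clock: 6.25
position: [0.595, 0.0826, 0.0656]
tool_rot: [0.01, -0.03, 0.999, 0.002]
wrist_force: [14.2, -0.7, 1.0]
width: 0.0005
```

>>> drive_tool(
  plan="-0.008 0 -0.003 0 1 0; -0.012 0 -0.003 0 1.2 0; -0.015 0 -0.003 0 1.2 0; -0.015 0 -0.003 0 1.2 0; -0.015 0 -0.003 0 1.2 0",
)

```text
clock: 6.88
position: [0.5942, 0.0827, 0.0658]
tool_rot: [0.014, -0.029, 0.999, 0.003]
wrist_force: [17.3, -0.8, -3.8]
width: 0.0004
```

>>> drive_tool(
  plan="-0.01 0 -0.003 0 1.5 0; -0.015 0 -0.004 0 2 0; -0.019 0 -0.004 0 2 0; -0.019 0 -0.004 0 2 0; -0.019 0 -0.004 0 2 0",
)

```text
clock: 7.5
position: [0.5933, 0.0827, 0.0659]
tool_rot: [0.015, -0.027, 1.0, 0.005]
wrist_force: [21.2, -1.6, -5.4]
width: -0.0
```

Run:
```python
from h import *
s=manip.read_state();print(s['clock'],w2c([s['position']]),s['wrist_force'],s['wrist_torque'])
t=imaging.camera('top');si=imaging.camera('side')
b=cv2.resize(si[160:230,230:300],(490,490),interpolation=2)
cv2.imwrite('pics/a3.png',b)
b=cv2.resize(t[175:265,190:330],(784,504),interpolation=2)
cv2.imwrite('pics/a4.png',b)
```

```text
7.5 [[ 86.39980319 -49.97346544  65.85663693]] [21.23302102 -1.64372614 -5.35264186] [-0.40484683 -4.53035236 -0.0802292 ]
```

View pics/a3.png

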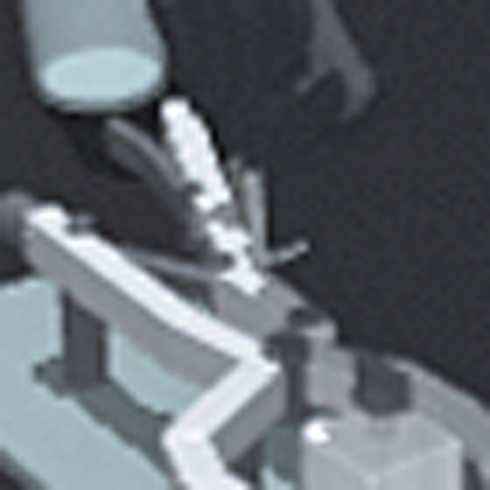

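View pics/a4.png

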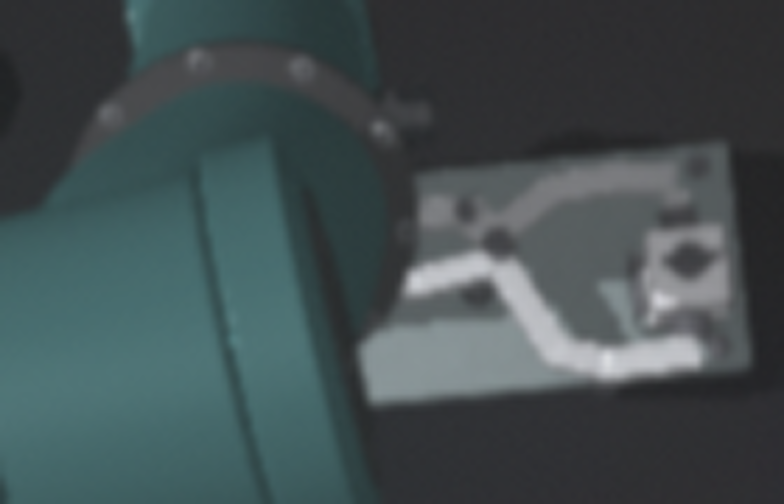

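>>> drive_tool(
  plan="-0.012 0 -0.003 0 1.5 0; -0.018 0 -0.005 0 2 0; -0.022 0.001 -0.005 0 2 -0.3; -0.022 0.001 -0.005 0 2 -0.3; -0.022 0.001 -0.005 0 2 -0.3",
)

```text
clock: 8.22
position: [0.5924, 0.0828, 0.0659]
tool_rot: [0.019, -0.022, 1.0, 0.006]
wrist_force: [22.7, -3.7, -3.0]
width: -0.0002
```

>>> drive_tool(
  plan="-0.012 0 -0.003 0 2 1; -0.018 0 -0.005 0 2.5 1.5; -0.024 0.001 -0.005 0 2.5 1.5; -0.024 0.001 -0.005 0 2.5 1.5; -0.024 0.001 -0.005 0 2.5 1.5",
)

```text
clock: 8.85
position: [0.5883, 0.0833, 0.0658]
tool_rot: [0.018, -0.033, 0.999, 0.008]
wrist_force: [22.3, -3.7, 0.8]
width: 0.0002
```

>>> drive_tool(
  plan="-0.012 0 -0.003 0 2 0; -0.018 0 -0.005 0 2.5 0.5; -0.024 0 -0.005 0 2.5 0.5; -0.024 0 -0.005 0 2.5 0.5; -0.024 0 -0.005 0 2.5 0.5",
)

```text
clock: 9.48
position: [0.5795, 0.0838, 0.0654]
tool_rot: [0.011, -0.036, 0.999, 0.01]
wrist_force: [14.0, -1.6, 8.1]
width: -0.0002
```

>>> drive_tool(
  plan="-0.006 0 0 0 1 0; -0.01 0 0 0 1 0; -0.014 0 0 0 1 0; -0.014 0 0 0 1 0",
)

```text
clock: 9.98
position: [0.5749, 0.0831, 0.0676]
tool_rot: [0.011, -0.035, 0.999, 0.01]
wrist_force: [3.4, -0.8, 2.4]
width: -0.0001
```

>>> drive_tool(
  plan="-0.006 0 -0.002 0 1 0; -0.01 0 -0.002 0 1 0; -0.01 0 -0.002 0 1 0; -0.01 0 -0.002 0 1 0",
)

```text
clock: 10.48
position: [0.5677, 0.0828, 0.0659]
tool_rot: [0.006, -0.034, 0.999, 0.011]
wrist_force: [6.6, -0.8, -3.6]
width: -0.0003
```

```bash
cat > look.py <<'E'
import sys
from h import *
s=manip.read_state();print(s['clock'],w2c([s['position']]),s['wrist_force'])
t=imaging.camera('top');si=imaging.camera('side')
b=cv2.resize(si[160:260,200:300],(500,500),interpolation=2);a=cv2.resize(t[175:265,190:330],(784,504),interpolation=2)
cv2.imwrite('pics/%s_s.png'%sys.argv[1],b);cv2.imwrite('pics/%s_t.png'%sys.argv[1],a)
E
python3 look.py b1
```

```text
10.475 [[ 88.15283464 -24.44256808  65.85197711]] [ 6.60426841 -0.81921355 -3.62615595]
```

View pics/b1_s.png

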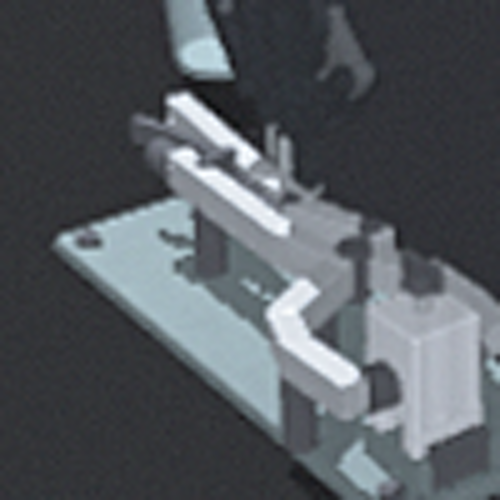

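The handles look closed. I'll press briefly against the stop, then back away and see whether they stay locked.

>>> drive_tool(
  plan="-0.006 0 -0.002 0 1 0; -0.012 0 -0.002 0 1 0; -0.012 0 -0.002 0 1 0; -0.012 0 -0.002 0 1 0",
)

```text
clock: 11.08
position: [0.5668, 0.0828, 0.0657]
tool_rot: [0.009, -0.033, 0.999, 0.012]
wrist_force: [15.4, -1.4, -5.9]
width: 0.0003
```

>>> drive_tool(
  plan="0.01 0 0 0 0 0; 0.03 0 0.0 0 0.7 0; 0.045 0 0.01 0 0.7 0; 0.045 0 0.06 0 0.7 0; 0.045 0 0.1 0 0.7 0; 0.045 0 0.1 0 0.7 0",
)

```text
clock: 11.82
position: [0.612, 0.0834, 0.1683]
tool_rot: [0.004, -0.034, 0.999, 0.012]
wrist_force: [-0.1, 0.6, -1.6]
width: 0.0003
```

```bash
python3 look.py b2
```

```text
11.825 [[ 85.86092707 -68.70893783 168.28502638]] [-0.14321912  0.6267815  -1.63465795]
```

View pics/b2_s.png

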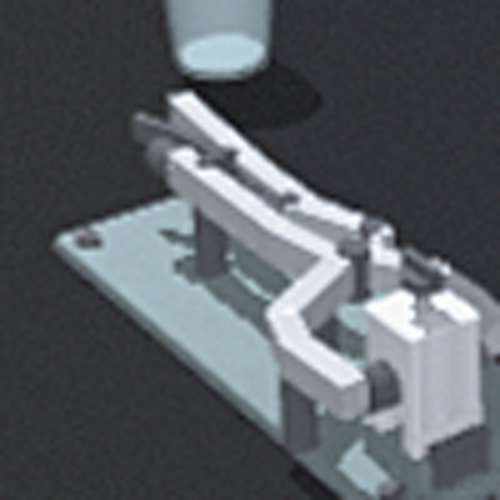

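View pics/b2_t.png

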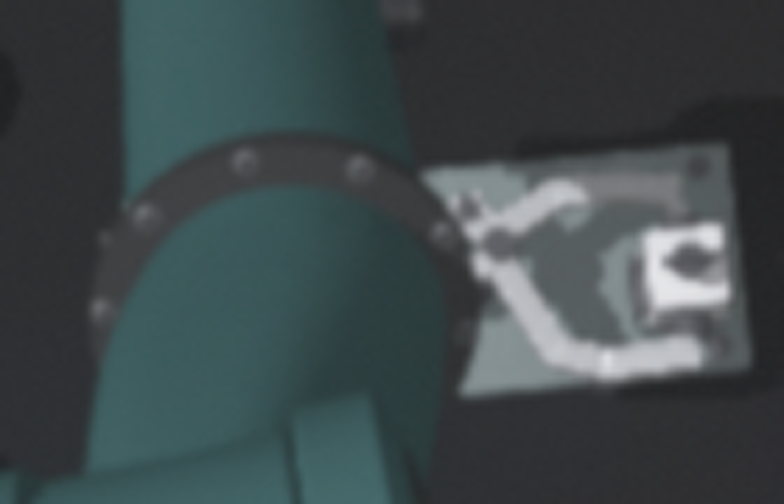

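The clamp stayed locked with the robot clear: the handles are parallel and the lever tail is at side crop (140,122). I'll measure the tail and then position for the pull.

Run:
```python
from h import *
for u in((136,116),(148,120),(165,128)): 
    uv=(np.array(u)+.5)/5-.5+[200,160]; print(u,w2c(ray('side',uv,.062)))
p=manip.read_state()['position'];print(p)
for q in([172,40,65],[172,30,65]): w=c2w([q])[0];print(w,w-p)
```

```text
(136, 116) [[179.12628768  12.26922379  62.        ]]
(148, 120) [[171.76061653   9.60816754  62.        ]]
(165, 128) [[159.22756066   7.12395011  62.        ]]
[0.60992331 0.08299129 0.16513857]
[0.49798382 0.16236019 0.065     ] [-0.11193949  0.07936891 -0.10013857]
[0.50796297 0.16300552 0.065     ] [-0.10196033  0.08001423 -0.10013857]
```

>>> drive_tool(
  plan="-0.05 0.04 0.01 -0.7 0.5 0; -0.1 0.08 0.01 -1.4 0.5 0; -0.112 0.0795 0 -1.4 0.5 0; -0.112 0.0795 -0.04 -1.4 0.5 0; -0.112 0.0795 -0.08 -1.4 0.5 0; -0.112 0.0795 -0.1 -1.4 0.5 0; -0.112 0.0795 -0.102 -1.4 0.5 0; -0.112 0.0795 -0.102 -1.4 0.5 0",
)

```text
clock: 12.92
position: [0.4971, 0.1623, 0.0628]
tool_rot: [-0.004, -0.034, 0.999, -0.001]
wrist_force: [-0.6, 0.2, 0.9]
width: 0.0001
```

```bash
python3 look.py c1
```

```text
12.925 [[171.96612668  40.83872892  62.7588722 ]] [-0.63701632  0.2406119   0.88492916]
```

View pics/c1_s.png

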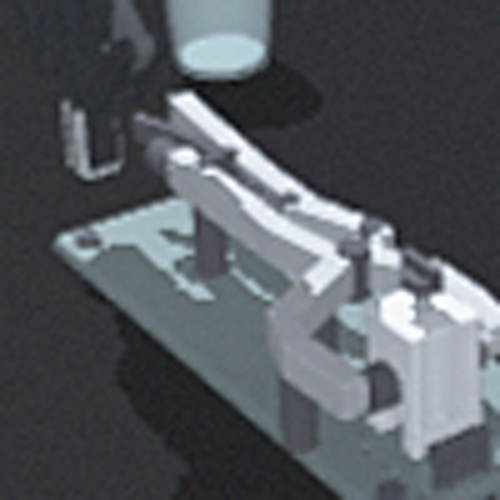

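Fingers are on the +y side, past the knob. Now pulling in −y.

>>> drive_tool(
  plan="0.006 0.0005 0 0 -0.4 0; 0.01 0.0005 0 0 -0.4 0; 0.014 0.001 0 0 -0.4 0; 0.014 0.001 0 0 -0.4 0",
)

```text
clock: 13.52
position: [0.5128, 0.1637, 0.0639]
tool_rot: [0.001, -0.034, 0.999, -0.0]
wrist_force: [-0.6, -0.7, -0.8]
width: -0.0002
```

>>> drive_tool(
  plan="0.003 0 0 0 0 0; 0.006 0 0 0 0 0; 0.006 0 0 0 0 0",
)

```text
clock: 13.9
position: [0.5178, 0.1636, 0.0636]
tool_rot: [-0.0, -0.034, 0.999, -0.0]
wrist_force: [-2.6, 0.2, -0.1]
width: 0.0002
```

>>> drive_tool(
  plan="0.003 0 0 0 0 0; 0.006 0.0005 0 0 0 0; 0.007 0.0005 0 0 0 0; 0.007 0.0005 0 0 0 0",
)

```text
clock: 14.4
position: [0.5245, 0.1644, 0.0635]
tool_rot: [-0.001, -0.034, 0.999, -0.0]
wrist_force: [-3.3, 1.7, 0.5]
width: 0.0002
```

>>> drive_tool(
  plan="0.003 0 0 0 0 0; 0.005 0.0005 0 0 0 0; 0.007 0.0005 0 0 0 0; 0.007 0.0005 0 0 0 0",
)

```text
clock: 14.9
position: [0.5327, 0.1648, 0.0637]
tool_rot: [0.0, -0.034, 0.999, -0.0]
wrist_force: [-2.7, 1.2, -0.5]
width: -0.0001
```

```bash
python3 look.py c2
```

```text
14.9 [[172.21603819   5.19086782  63.65646509]] [-2.65161882  1.17960402 -0.51208285]
```

View pics/c2_s.png

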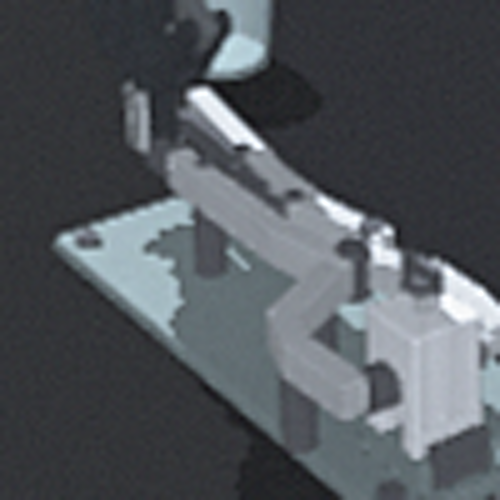

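>>> drive_tool(
  plan="0.002 0 0 0 0 0; 0.004 0 0 0 0 0; 0.004 0 0 0 0 0; 0.004 0 0 0 0 0",
)

```text
clock: 15.5
position: [0.5369, 0.1645, 0.0638]
tool_rot: [0.0, -0.033, 0.999, -0.0]
wrist_force: [-0.2, -0.8, -0.7]
width: -0.0001
```

```bash
python3 look.py c3
```

```text
15.5 [[171.66998708   1.03947838  63.75977276]] [-0.20537535 -0.83869518 -0.68738656]
```

View pics/c3_s.png

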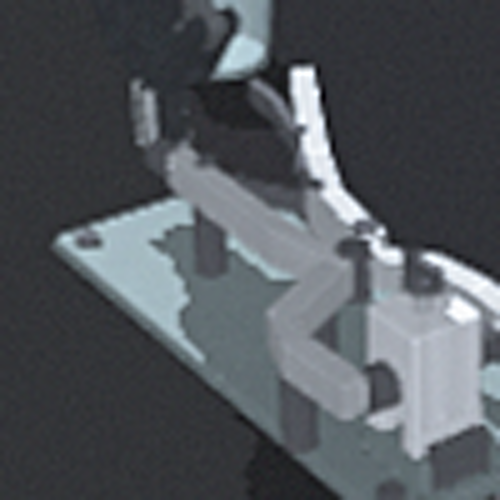

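The release worked: the handle sprang open to tail crop (300,70), with no force left on the finger. Lifting and checking the boss.

>>> drive_tool(
  plan="-0.006 0 0.01 0 0 0; -0.006 0 0.06 0 0 0; -0.006 0 0.11 0 0 0; -0.006 -0.03 0.14 0 0 0; -0.006 -0.03 0.14 0 0 0; -0.006 -0.03 0.14 0 0 0",
  jaw=60,
)

```text
clock: 16.35
position: [0.5297, 0.135, 0.2037]
tool_rot: [-0.0, -0.034, 0.999, -0.0]
wrist_force: [0.2, -0.7, 0.1]
width: 0.0512
```

Run:
```python
from h import *
s=manip.read_state();print(s['clock'],s['position'],s['tool_rot'],s['width'])
t=imaging.camera('top');si=imaging.camera('side')
pts=c2w([[x,y,85] for x in(-103,-67) for y in(3,39)])
crop('top',t,280,340,190,250,9,pts,'pics/d1.png');crop('side',si,250,330,190,270,7,pts,'pics/d2.png')
cv2.imwrite('pics/d3.png',np.hstack([cv2.resize(cv2.imread('pics/d1.png'),(400,400)),cv2.resize(cv2.imread('pics/d2.png'),(400,400))]))
w=c2w([[-85,21,70]])[0];print(w-s['position'])
```

```text
16.35 [0.52971384 0.13496818 0.20365619] [-8.31814709e-05 -3.36342277e-02  9.99434206e-01 -8.70276151e-06] 0.051225663636248905
[ 0.00381518 -0.22784618 -0.13365619]
```

View pics/d3.png

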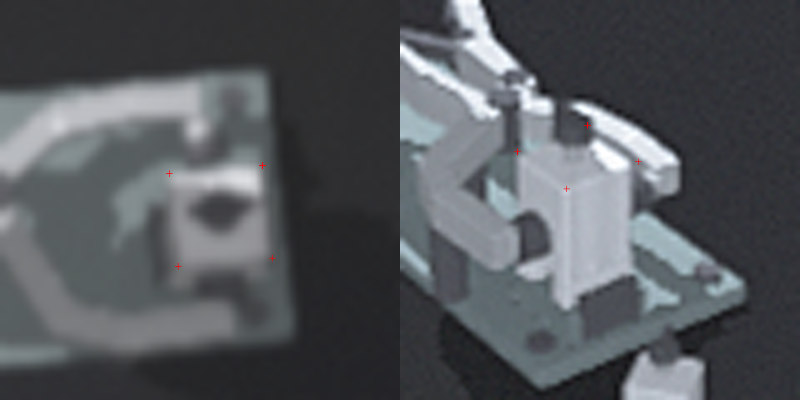

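View pics/d2.png

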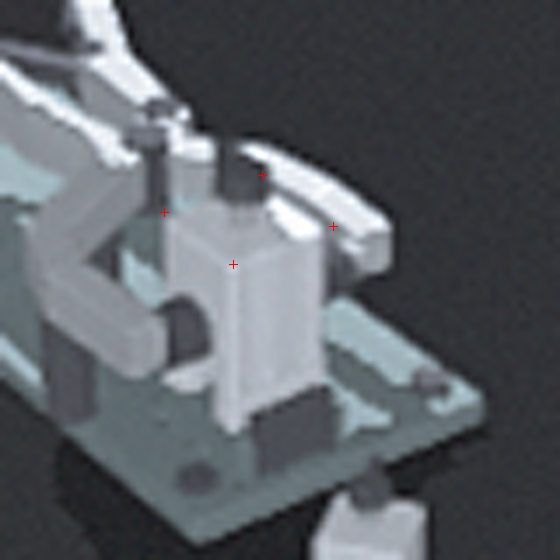

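The boss sits upright within 1–2 mm of the expected place, and the pads are back. Going in for the grasp.

>>> drive_tool(
  plan="0 -0.06 0 0 0 0; 0.002 -0.12 0 0 0 0; 0.003 -0.18 0 0 0 0; 0.003 -0.228 0 0 0 0; 0.003 -0.228 0 0 0 0; 0.003 -0.228 -0.03 0 0 0; 0.003 -0.228 -0.05 0 0 0; 0.003 -0.228 -0.05 0 0 0",
)

```text
clock: 17.45
position: [0.531, -0.0903, 0.1506]
tool_rot: [-0.003, -0.036, 0.999, 0.001]
wrist_force: [0.2, 0.2, 1.4]
width: 0.0515
```

Run:
```python
from h import *
s=manip.read_state();print(s['clock'],w2c([s['position']]),s['width'],s['position'])
si=imaging.camera('side')
cv2.imwrite('pics/e1.png',cv2.resize(si[150:270,220:340],(600,600),interpolation=2))
```

```text
17.45 [[-82.29467347  23.33884273 150.56884114]] 0.05147272670000876 [ 0.53102047 -0.09032925  0.15056884]
```

View pics/e1.png

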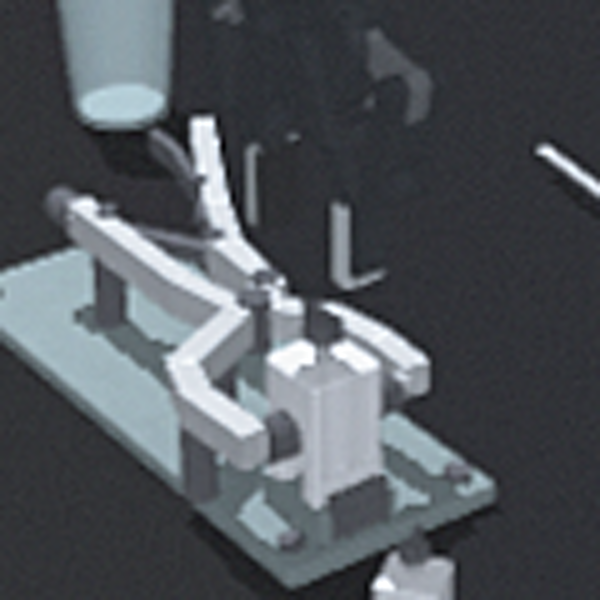

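>>> drive_tool(
  plan="0.001 -0.0025 -0.02 0 -0.3 0; 0.001 -0.0025 -0.045 0 -0.3 0; 0.001 -0.0025 -0.065 0 -0.3 0; 0.001 -0.0025 -0.08 0 -0.3 0; 0.001 -0.0025 -0.083 0 -0.3 0; 0.001 -0.0025 -0.083 0 -0.3 0",
)

```text
clock: 18.25
position: [0.5333, -0.0932, 0.069]
tool_rot: [0.001, -0.036, 0.999, 0.0]
wrist_force: [0.3, 0.0, -0.2]
width: 0.0514
```

>>> drive_tool(
  plan="0 0 0 0 0 0; 0 0 0 0 0 0; 0 0 0 0 0 0; 0 0 0 0 0 0; 0 0 0 0 0 0",
  jaw=0,
  grip_force=40,
)

```text
clock: 18.88
position: [0.5339, -0.0932, 0.0698]
tool_rot: [0.001, -0.036, 0.999, 0.0]
wrist_force: [-0.6, 1.1, 5.9]
width: 0.0354
```

>>> drive_tool(
  plan="0 0 0.006 0 0 0; 0 0 0.015 0 0 0; 0 0 0.04 0 0 0; 0 0 0.08 0 0 0; 0 0 0.08 0 0 0",
)

```text
clock: 19.5
position: [0.5356, -0.0936, 0.1526]
tool_rot: [0.004, -0.035, 0.999, -0.0]
wrist_force: [-0.3, -0.1, -2.9]
width: 0.0359
```

Run:
```python
from h import *
s=manip.read_state();print(s['clock'],s['position'],s['width'],s['wrist_force'])
si=imaging.camera('side')
cv2.imwrite('pics/e2.png',cv2.resize(si[130:270,220:360],(600,600),interpolation=2))
print(np.array([.5535,-.365])-s['position'][:2])
```

```text
19.5 [ 0.53561156 -0.09356997  0.15255195] 0.035888053571126885 [-0.26289329 -0.09930392 -2.86495755]
[ 0.01788844 -0.27143003]
```

View pics/e2.png

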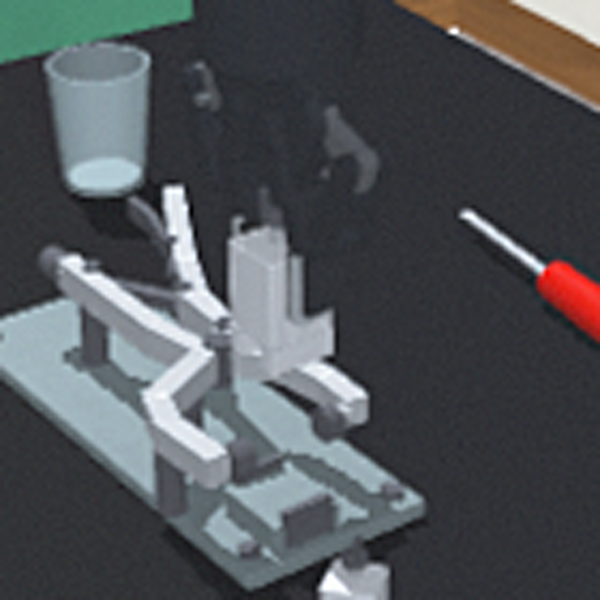

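The boss is lifted cleanly, with width 35.9 mm and about −3 N of weight. I'll carry it over and turn it −80° on the way, so the pin face shows to the side camera and the jaws line up with the tray.

>>> drive_tool(
  plan="0.002 -0.03 0.02 0 0.2 -9; 0.004 -0.06 0.02 0 0.2 -18; 0.006 -0.1 0.02 0 0.2 -27; 0.01 -0.14 0.02 0 0.2 -36; 0.014 -0.18 0.02 0 0.2 -45; 0.016 -0.22 0.02 0 0.2 -54; 0.018 -0.25 0.02 0 0.2 -63; 0.018 -0.2715 0.02 0 0.2 -72; 0.018 -0.2715 0.02 0 0.2 -80; 0.018 -0.2715 0.02 0 0.2 -80",
)

```text
clock: 20.8
position: [0.5512, -0.364, 0.1689]
tool_rot: [-0.002, 0.615, 0.789, -0.002]
wrist_force: [0.2, 1.0, -2.6]
width: 0.0351
```

Run:
```python
from h import *
s=manip.read_state();print(s['clock'],s['position'],s['tool_rot'],s['width'],s['wrist_force'],np.array([.5535,-.365])-s['position'][:2])
si=imaging.camera('side')
cv2.imwrite('pics/e3.png',cv2.resize(si[200:380,300:480],(720,720),interpolation=2)[:600])
```

```text
20.8 [ 0.55115433 -0.36396749  0.16889512] [-0.00170439  0.61464407  0.78879983 -0.00214012] 0.03508212475600616 [ 0.20407092  0.97944889 -2.64003932] [ 0.00234567 -0.00103251]
```

View pics/e3.png

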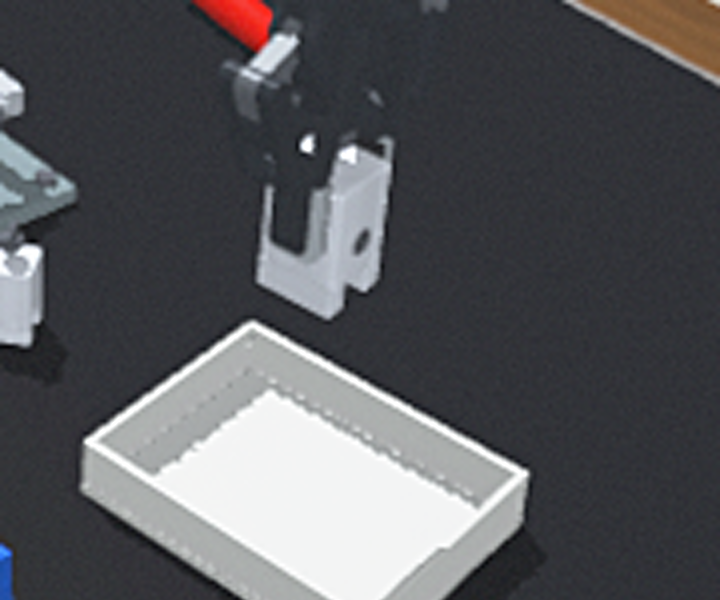

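The pin face now shows at (361,240): the pin is flush, no stub sticking out. Lowering into the tray.

>>> drive_tool(
  plan="0.002 -0.001 -0.03 0 0 0; 0.002 -0.001 -0.07 0 -0.2 0; 0.002 -0.001 -0.095 0 -0.2 0; 0.002 -0.001 -0.108 0 -0.2 0; 0.002 -0.001 -0.113 0 -0.2 0; 0.002 -0.001 -0.113 0 -0.2 0",
)

```text
clock: 21.6
position: [0.5538, -0.3649, 0.0566]
tool_rot: [0.0, 0.614, 0.789, -0.001]
wrist_force: [-0.4, 0.2, -2.3]
width: 0.0354
```

>>> drive_tool(
  plan="0 0 -0.003 0 0 0; 0 0 -0.006 0 0 0; 0 0 -0.008 0 0 0; 0 0 -0.008 0 0 0",
)

```text
clock: 22.1
position: [0.554, -0.3649, 0.0489]
tool_rot: [0.0, 0.614, 0.789, -0.001]
wrist_force: [-0.9, 1.0, -0.1]
width: 0.0352
```

>>> drive_tool(
  plan="0 0 -0.001 0 0 0; 0 0 -0.0015 0 0 0; 0 0 -0.0015 0 0 0",
)

```text
clock: 22.48
position: [0.554, -0.3649, 0.0488]
tool_rot: [0.0, 0.614, 0.789, -0.0]
wrist_force: [-1.9, 1.9, 8.2]
width: 0.0357
```

Seated on the tray floor (+8 N). Releasing, then lifting straight up and clear.

>>> drive_tool(
  plan="0 0 0.0005 0 0 0; 0 0 0.0005 0 0 0; 0 0 0.0005 0 0 0; 0 0 0.0005 0 0 0; 0 0 0.0005 0 0 0",
  jaw=60,
)

```text
clock: 23.1
position: [0.554, -0.3649, 0.0491]
tool_rot: [0.0, 0.614, 0.789, -0.0]
wrist_force: [0.2, 0.8, -0.6]
width: 0.0515
```

>>> drive_tool(
  plan="0 0 0.02 0 0 0; 0 0 0.05 0 0 0; 0 0 0.1 0 0 0; 0 0 0.15 0 0 0; -0.05 0.05 0.18 0 0 0; -0.1 0.1 0.18 0 0 0; -0.1 0.1 0.18 0 0 0; -0.1 0.1 0.18 0 0 0",
)

```text
clock: 24.1
position: [0.4528, -0.2638, 0.2304]
tool_rot: [0.0, 0.614, 0.79, 0.0]
wrist_force: [0.5, -0.8, 0.2]
width: 0.0513
```

Run:
```python
from h import *
s=manip.read_state();print(s['clock'],s['position'],s['width'],s['wrist_force'])
si=imaging.camera('side');t=imaging.camera('top')
cv2.imwrite('pics/f1.png',cv2.resize(si,(800,600)));cv2.imwrite('pics/f2.png',cv2.resize(t,(800,600)))
```

```text
24.1 [ 0.45283056 -0.26381296  0.23043096] 0.051329818635900214 [ 0.52265672 -0.76574012  0.20624706]
```

View pics/f1.png

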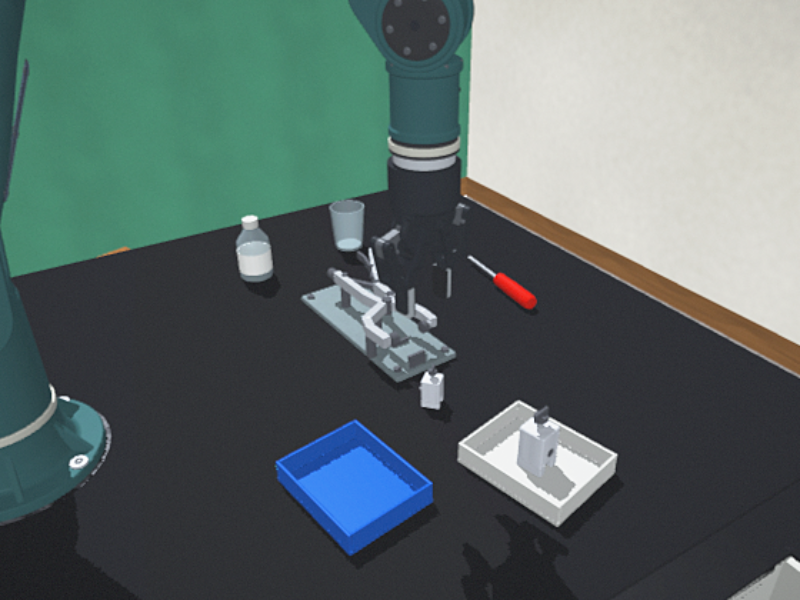

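View pics/f2.png

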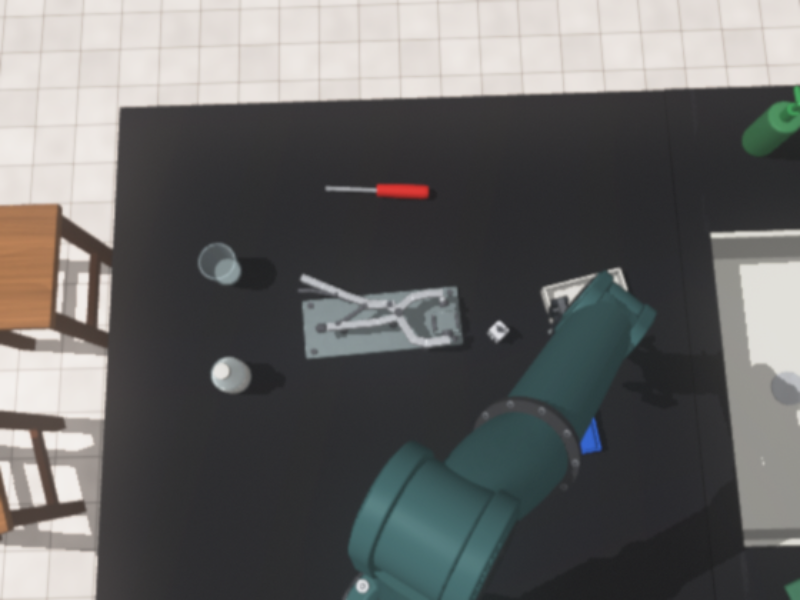

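The side view shows the boss upright in the white tray at (538,443) with the pin face flush, and the gripper clear. The clamp is open and the bottle, beaker and screwdriver are where they started. Handing in.

```bash
python3 -c "
from rig import manip
print(manip.job_done())"
```

```text
the job is handed in; nothing more can be done
None
```

The job is done and handed in: the boss head's pin is pressed home and it stands upright in the white tray. The clock read about 24 s of the 64 s allowed.

- **Locking:** I pushed the moving handle's bar in +y with the shut fingers until it snapped over centre. The highest reading was about 23 N, taken at the end of each move rather than continuously. With the robot backed away, the clamp stayed locked.
- **Releasing:** I pulled the release lever from its +y side at about 3–4 N, and the handle sprang open by itself.
- **Placing:** I gripped the boss head by its x faces at 40 N and set it down in the middle of the white tray. It touched down with about 8 N.

**Last checks:**
- The pin looked flush in the side view before and after placing. I judged this from the picture, not by measuring the depth.
- The boss head is upright in the side view, with the gripper clear of it. The arm hid it from the top camera.
- The bottle, beaker and screwdriver looked unmoved compared with the first pictures.

No check failed. The only disagreement was early on: my first plate fit from the side view was about 5–8 mm off the top view. That came from picking the plate's lower edge, and overlays in both views then agreed to about 1 px on the plate and 1–2 mm on the boss.

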